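# Probe test of a copper bar on a continuity board

### The job

On the test board, close the gap by pushing the copper bar in line and flush against the brass terminal block, and let go of it. Then take the yellow probe from its wooden stand and hold it upright with its spring tip gently pressed about half-way in on the red dot of the copper bar, without shifting the bar, and finish while holding it there. Leave the beaker, the glass dish and the aluminium bar where they are.

Things in the scene. Friction and masses are not known exactly. Their poses are not given: they have to be found in the camera images.
- board: Fixed plywood board 240 x 110 x 12 mm (x, y, z) on the bench. Origin: centre of its underside; x along it towards the terminal, z up. Fixed on it: a brass block 40 x 40 x 25 mm on the centre line (x +50 to +90 mm; its screw head reaches 43 mm above the bench) and, at the +x end, a black battery box 90 mm wide with an amber lamp (top 48 mm above the bench).
- terminal_face (a point): Centre of the brass block's flat face that looks along the board's -x, towards the copper bar; 24.5 mm above the bench. The face is 40 mm wide (y) and 25 mm high. Axes are the board's.
- bar: Loose solid copper bar 80 x 30 x 25 mm (x, y, z), about 0.5 kg, lying flat on the board (its top is 37 mm above the bench), with a gap to the brass block. Origin: centre of its underside; x along it, towards the brass block; z up. It belongs on the board's centre line, its +x end face against the brass block.
- bar_end (a point): Centre of the copper bar's +x end face, the one that must meet the brass block.
- dot (a point): Centre of the red dot, 12 mm across, on the copper bar's top face: on its centre line, 15 mm from the bar's middle towards its -x end (25 mm above the bar's underside).
- stand: Fixed wooden stand block 75 x 75 x 60 mm high with a vertical 18 mm through hole in its middle, in which the probe hangs. Origin: centre of its underside.
- probe: Loose probe, 0.13 kg, hanging upright in the stand. Origin: on its axis, at the underside of its black flange (30 mm across, 6 thick), which rests on the stand's top; z up. Above: yellow grip 20 x 20 mm, faces along its x and y, 6 to 62 mm above the origin; black cap to 67. Below: 14 mm barrel to -30 mm, 6 mm steel spring tip to -50. Rises 55 mm to clear the stand.
- probe_tip (a point): Very end of the probe's round-ended spring tip, 50 mm below the probe's origin when not pressed.
- plunger (a joint): How far the spring tip is pushed into the probe: 0 out, 0.012 m fully in. The spring gives 0.6 N at the start and 0.3 N more per mm (4.2 N fully in; beyond that it is rigid).
- beaker: Bystander: clear glass beaker, 68 mm across, 90 mm tall, loose. Origin: centre of its underside.
- dish: Bystander: green glass dish, 90 mm across, 15 mm tall, loose. Origin: centre of its underside.
- alu_bar: Bystander: plain silvery aluminium bar 80 x 30 x 25 mm, loose on the bench. Origin: centre of its underside.

How it is judged (in metres and radians):
On the way, in this order (a step that is already met when the one before it is completed fails the run):
1. the copper bar is in line and flush against the brass block, and let go (x of bar_end in the frame of terminal_face above -0.0025 m and y of bar_end in the frame of terminal_face between -0.006 and 0.006 m and z of bar_end in the frame of terminal_face below 0.003 m and angle between the x axis of bar and the x axis of board, either way round below 0.06 rad and angle between bar's own z axis and vertical below 0.05 rad and contact force between the fingers and bar below 0.1 N), for 0.2 s.
2. the upright probe presses lightly on the red dot (distance between probe_tip and dot below 0.006 m and angle between probe's own z axis and vertical below 0.105 rad and contact force between probe and bar between 0.9 and 5.5 N and value of joint plunger between 0.0015 and 0.0112 m), for 0.2 s.
At the end, for the whole second after the job is handed in: Bar flat, within 2.5 mm of the brass block, 6 mm of the centre line, turned under 3.4 degrees; gripper holds the probe upright within 6 degrees, tip within 6 mm of the dot's centre, pushed in 1.5 to 11.2 mm at 0.9 to 5.5 N, clear of stand and board; bar and probe still (all of step 2 and x of bar_end in the frame of terminal_face above -0.0025 m and y of bar_end in the frame of terminal_face between -0.006 and 0.006 m and z of bar_end in the frame of terminal_face below 0.003 m and angle between the x axis of bar and the x axis of board, either way round below 0.06 rad and angle between bar's own z axis and vertical below 0.05 rad and contact force between the fingers and probe above 1 N and contact force between probe and stand below 0.1 N and contact force between probe and board below 0.1 N and linear speed of each of bar, probe below 0.01 m/s); the arm keeps its last pose, push and grip.
It fails at once if a bystander was shifted by more than 20 mm (distance of any of beaker, dish, alu_bar from where it was at the start of the episode above 0.02 m).
It fails at once if the probe was pressed hard on the bar (over 15 N) (contact force between probe and bar above 15 N).
It also fails if it takes over 51 s, if anything falls off the work surface, if the arm or the gripper's body presses on something with over 40 N, if the wrist force passes 120 N, or if a joint passes its speed limit or range.

### The arm

A 7-joint arm with a two-finger parallel gripper is mounted at the origin on the work surface. World frame = base frame: x ahead of the robot, y to its left, z up, the work surface at z = 0. Lengths are in mm, angles in rad, forces in N, time in s.
With the tool pointing down it reaches from about 350 to 900 mm from the base axis. Payload 7.2 kg.
Tool frame: the origin (TCP) lies at the very end of the fingers, on their centre line; the grasp point (between the pads) lies 19 mm behind it; z points along the fingers, y is the line along which they close (so a half turn about z gives the same grasp; the last joint's range is limited). The gripper opens to 85 mm and grips with 20 to 120 N. Pads are 22 mm wide; open, the fingers measure 114 mm over their backs; the gripper's body (76 mm by 85 mm) begins 54 mm behind the grasp point. The pads swing forward as they close: fully open they stand 13 mm farther back than shut.
Start: joints at [-1.268, 0.411, -0.013, 1.596, 0.006, 1.134, -0.082], TCP at [226.485, 582.524, 205.297] pointing down, gripper open.
Joint ranges: [-2.95, 2.95], [-0.29, 1.99], [-1.47, 1.44], [0.14, 2.54], [-1.03, 4.17], [0.13, 1.85], [-2.86, 2.86]. Speed limits (rad/s): [2.39, 2.39, 3.01, 3.01, 3.14, 3.14, 3.14].

### API

Orientations are given as a unit quaternion [w, x, y, z].
In Python, from rig import r gives the robot as it stands.
- The arm moves only by the tool carry_out, never from a script. Its argument "motion" is a list that holds one entry, the list of rows, each a list of 7 numbers: the shift along the tool's x, y, z in units of 30 mm (1.0 is 30 mm), then the turn, a rotation vector about the tool's x, y, z in units of 10 degrees (1.0 is 10 degrees), then the gripper command: -1 is shut, 1 is fully open, values between are in proportion. In form: [[[x, y, z, ax, ay, az, grip], ...]]. A call has 1 to 10 rows; each row shifts and turns the commanded pose from where the row before left it, along the tool's axes as they then stand; what a row does not reach is not made up. A row lasts 1/8 s, in which the tool goes at most 62.5 mm and 10.7 degrees, less where a joint would pass 70% of its speed; a pose out of reach is approached as far as the arm can. A call with a number of a shift or a turn outside -1 to 1 is refused whole. A call with a gripper value outside its range is refused whole. The fingers move at their own pace and stop on an object; the grip force is fixed at half the most. Time passes only in rows, so rows that do not move let the fingers close. It gives the time, the measured TCP pose, the force, the opening and the grip force at its end, in the units of the state.
- r.read_state(): the state, without advancing time (a new reading comes with each control period).
- r.grab_frame(name): name is "scene" or "side" or "wrist"; returns a dict with "frame" (384x512x3 uint8, red, green, blue), "z_map" (384x512 float32, mm along the optical axis (not along the pixel's ray), 0 where there is no reading), "fx", "fy", "cx", "cy" (pixels), "R" (3x3) and "t" (3): a world point X has camera coordinates R X + t; the wrist camera has in their place "T_tool_cam" (4x4, takes a point from camera to tool coordinates, whose origin is the TCP and whose axes are the flange's). Camera axes: x right, y down, z forward; pixel columns grow to the right and rows downward; lengths in mm; the calibration is good to about 2 mm. A picture is of the moment at which its call begins: read the wrist's pose just before it.
- r.finish_job(): hands the job in; it is judged then, once.
The state is a dict: "clock": time; "joints": joint angles; "qd": joint speeds; "joint_torque": joint torques, N m; "ee_pos": TCP position; "tool_rot": TCP orientation; "force": force on the tool from outside, world axes, zero at the start; "wrist_torque": the same for the moment, N m; "gripper_width": finger opening in mm; "finger_force": force on a finger pad.
Only numpy, scipy, OpenCV 4.12 (cv2) and the standard library are available. Lean on these libraries where they do the work, as an engineer would, in place of code of your own. Each camera call takes 0.05 s, during which the arm holds its last target. There are 200 camera calls.

## Working session

There is one attempt and no reset: what is moved stays moved. The work goes in short steps, Python scripts to look and compute and a tool call to move; the robot and the scene stay as the last step left them, time stands still between calls to the robot, and variables do not carry over. Pictures are saved under pics/ and viewed, at most 10 in all, crops included, and the job is handed in when it is done.

Besides the shell and the picture viewer there is one more tool, called as a command line: name --argument value ..., lists and objects as JSON in quotes. carry_out: Moves the arm, as the interface text tells. Its arguments: {"type":"object","properties":{"motion":{"type":"array","items":{"type":"array","items":{"type":"array","items":{"type":"number","minimum":-1,"maximum":1}}}}},"required":["motion"]}

```bash
mkdir -p pics; ls
cat > h.py <<'E'
from rig import r
import numpy as np, cv2
def grab(n):
    s=r.read_state(); f=r.grab_frame(n); return s,f
def save(f,p): cv2.imwrite(p,f["frame"][:,:,::-1])
E
python3 - <<'E'
from h import *
fs=[]
for n in("scene","side"):
    s,f=grab(n); np.savez("pics/"+n+".npz",**f); fs.append(f)
    save(f,f"pics/{n}0.png")
    print(n,f["fx"],f["cx"],f["cy"],f["R"],f["t"])
print(s["ee_pos"],s["tool_rot"],s["gripper_width"],s["clock"])
E
```

```text
pics
scene 394.5531101521993 249.42610483958157 191.8064436949616 [[ 0.42163231  0.90676084 -0.00331326]
 [ 0.54091565 -0.25444817 -0.80166476]
 [-0.72776126  0.33621557 -0.5977647 ]] [-199.01406387 -293.43339742 1404.31142725]
side 487.35441890991746 263.2738632701763 191.58015579572984 [[-0.89477088 -0.44612328  0.0189498 ]
 [-0.3379506   0.64885522 -0.68174504]
 [ 0.29184666 -0.6164097  -0.73134439]] [531.46443618 265.84314194 805.00197039]
[226.30790638 581.98800251 204.44504908] [-1.03172991e-04  1.84343130e-01  9.82861599e-01 -8.22652372e-04] 85.70076347925985 0.05
```

View pics/scene0.png

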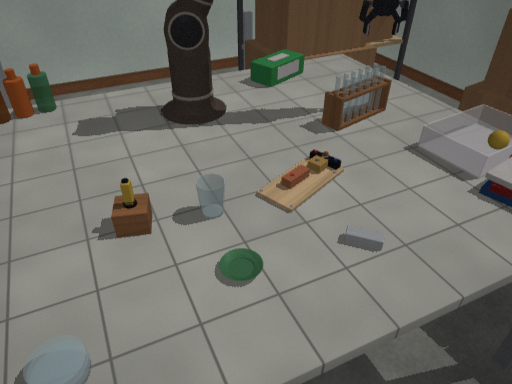

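View pics/side0.png

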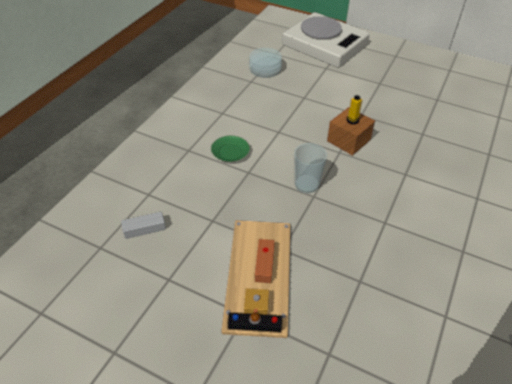

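The scene view shows the stand with the yellow probe at (128,205), the beaker at (210,195), the dish at (241,265), the alu bar at (362,238) and the board at (302,180). In the side view the board is at (260,278), the bar at (265,260) and the probe at (354,108).

```bash
cat >> h.py <<'E'
def cloud(f,R=None,t=None):
    z=f["z_map"].astype(float); v,u=np.mgrid[:z.shape[0],:z.shape[1]]
    c=np.stack([(u-f["cx"])/f["fx"]*z,(v-f["cy"])/f["fy"]*z,z],-1)
    R=f["R"] if R is None else R; t=f["t"] if t is None else t
    P=(c-t)@R; P[z<=0]=np.nan; return P
def ray(f,uv,h,R=None,t=None):
    R=f["R"] if R is None else R; t=f["t"] if t is None else t
    uv=np.atleast_2d(uv).astype(float)
    d=np.c_[(uv[:,0]-f["cx"])/f["fx"],(uv[:,1]-f["cy"])/f["fy"],np.ones(len(uv))]@R; o=-R.T@t
    return o+d*((h-o[2])/d[:,2])[:,None]
def wristpose(s,f):
    from scipy.spatial.transform import Rotation as Ro
    q=s["tool_rot"]; T=np.eye(4); T[:3,:3]=Ro.from_quat([q[1],q[2],q[3],q[0]]).as_matrix(); T[:3,3]=s["ee_pos"]
    C=T@f["T_tool_cam"]; R=C[:3,:3].T; return R,-R@C[:3,3]
def blobs(m,amin=15):
    n,l,st,c=cv2.connectedComponentsWithStats(m.astype(np.uint8)); return [(l==i,st[i,4],c[i]) for i in range(1,n) if st[i,4]>=amin]
def rect(P): 
    b=cv2.minAreaRect(P[:,:2].astype(np.float32)); return [np.round(x,1) for x in b]
E
python3 - <<'E'
from h import *
for n in("side","scene"):
    f=dict(np.load("pics/"+n+".npz")); P=cloud(f); Z=P[...,2]
    I=f["frame"]; hsv=cv2.cvtColor(I,cv2.COLOR_RGB2HSV); H,S,V=[hsv[...,i].astype(int) for i in range(3)]
    print(n)
    near=(P[...,0]>0)&(abs(P[...,1])<1200)
    def show(k,m,amin=10):
        for b,a,c in blobs(m,amin):
            Q=P[b]; Q=Q[np.isfinite(Q).all(1)]
            if len(Q)>5: print(k,a,c.round(),"med",np.median(Q,0).round(),"zmax",Q[:,2].max().round(),"rect",rect(Q))
    show("boardwood",(Z>7)&(Z<18)&(H<25)&(S>60),100)
    show("coppertop",(Z>29)&(Z<45)&(H<12)&(S>120))
    show("brass",(Z>28)&(Z<45)&(H>15)&(H<30)&(S>120))
    show("yellow",(Z>60)&(Z<140)&(H>18)&(H<35)&(S>150))
    show("standtop",(Z>54)&(Z<67)&(H<20)&(S>80),40)
    show("green",(Z<30)&(H>50)&(H<85)&(S>100),100)
    show("red",(V>90)&(S>215)&((H<4)|(H>175)),3)
E
```

```text
side
boardwood 153 [348. 144.] med [ 517. -289.   13.] zmax 18.0 rect [array([ 515.9, -297.7]), array([105.4,  55.3]), np.float64(28.1)]
boardwood 4661 [258. 272.] med [555. 113.  13.] zmax 18.0 rect [array([547.5, 112.5]), array([110.1, 244.3]), np.float64(23.3)]
coppertop 585 [265. 259.] med [543.  99.  38.] zmax 42.0 rect [array([544.4,  95.1]), array([28.7, 79.3]), np.float64(21.5)]
coppertop 39 [274. 319.] med [476. 199.  38.] zmax 44.0 rect [array([477.3, 196.8]), array([11.4, 12.8]), np.float64(0.4)]
brass 518 [256. 300.] med [517. 182.  38.] zmax 41.0 rect [array([518.2, 180.5]), array([39.9, 47.8]), np.float64(23.7)]
brass 10 [246. 313.] med [522. 207.  34.] zmax 36.0 rect [array([522.2, 207.4]), array([14.8,  1.7]), np.float64(26.7)]
yellow 240 [354. 110.] med [ 526. -313.   95.] zmax 125.0 rect [array([ 536.4, -326. ]), array([24.4, 47.3]), np.float64(54.9)]
standtop 612 [352. 124.] med [ 521. -308.   60.] zmax 67.0 rect [array([ 527.7, -319.1]), array([78.6, 76.3]), np.float64(74.6)]
green 845 [319.   6.] med [ 1233. -2096.  -612.] zmax -522.0 rect [array([ 1350.7, -2097.
[... 1983 characters left out ...]
ect [array([ 211.6, 1286.2]), array([84.3, 17.7]), np.float64(2.2)]
standtop 76 [ 20. 100.] med [-190. -540.   61.] zmax 67.0 rect [array([-193.7, -542.3]), array([35.3, 58.9]), np.float64(6.6)]
standtop 71 [333. 110.] med [323. 361.  61.] zmax 67.0 rect [array([320.5, 359.5]), array([69.3, 12.6]), np.float64(20.2)]
standtop 636 [130. 207.] med [ 544. -321.   60.] zmax 67.0 rect [array([ 530.6, -319.1]), array([75.5, 77.5]), np.float64(74.6)]
green 262 [273.  79.] med [-108.  342.   13.] zmax 30.0 rect [array([-109.9,  416.9]), array([239.2,  98.1]), np.float64(86.9)]
green 919 [240. 265.] med [ 756. -152.    7.] zmax 16.0 rect [array([ 760.3, -153.5]), array([83.4, 82.9]), np.float64(12.0)]
```

carry_out --motion '[[[0,0,-1,0,0,0.9,1],[0,0,-1,0,0,0.9,1],[0,0,-1,0,0,0.9,1],[0,0,0,0,0,0.9,1],[0,0,0,0,0,0.94,1],[-1,0.2,0,0,0,0,1],[-1,0.2,0,0,0,0,1],[-1,0.2,0,0,0,0,1],[-1,0.2,0,0,0,0,1],[-1,0.2,0,0,0,0,1]]]'

```text
clock: 1.35
ee_pos: [313.9, 455.6, 294.9]
tool_rot: [0.0, 0.549, 0.836, -0.0]
force: [0.1, -0.3, 0.1]
gripper_width: 85.2
finger_force: 0.0
```

carry_out --motion '[[[-1,0.2,0,0,0,0,1],[-1,0.2,0,0,0,0,1],[-1,0.2,0,0,0,0,1],[-1,0.2,0,0,0,0,1],[-1,0.2,0,0,0,0,1],[-1,0.2,0,0,0,0,1],[-1,0.2,0,0,0,0,1],[-1,0.2,0,0,0,0,1],[-1,0.2,0.5,0,0,0,1],[-1,0.2,0.5,0,0,0,1]]]'

```text
clock: 2.6
ee_pos: [487.8, 204.2, 264.8]
tool_rot: [-0.0, 0.549, 0.836, 0.0]
force: [0.1, 0.4, 0.3]
gripper_width: 85.3
finger_force: 0.0
```

carry_out --motion '[[[-1,0.2,1,0,0,0,1],[-1,0.2,1,0,0,0,1],[-1,0,1,0,0,0,1],[-1,0,0,0,0,0,1],[0,0,0,0,0,0,1],[0,0,0,0,0,0,1]]]'

```text
clock: 3.35
ee_pos: [545.8, 100.2, 175.1]
tool_rot: [-0.0, 0.549, 0.836, 0.0]
force: [0.3, 0.5, 0.1]
gripper_width: 85.7
finger_force: 0.0
```

Run:
```python
from h import *
s,f=grab("wrist"); save(f,"pics/w1.png"); np.savez("pics/w1.npz",**f,**{"s_"+k:v for k,v in s.items()})
print(s["ee_pos"],s["tool_rot"],s["clock"],f["T_tool_cam"].round(3),f["fx"])
```

```text
[545.84325473 100.23199232 175.14271437] [-2.93937347e-04  5.49265120e-01  8.35648096e-01  2.96511052e-05] 3.35 [[ 0.00000e+00 -9.55000e-01 -2.98000e-01  7.67360e+01]
 [ 1.00000e+00 -0.00000e+00  1.00000e-03 -1.81000e-01]
 [-1.00000e-03 -2.98000e-01  9.55000e-01 -1.69127e+02]
 [ 0.00000e+00  0.00000e+00  0.00000e+00  1.00000e+00]] 274.11324839876875
```

View pics/w1.png

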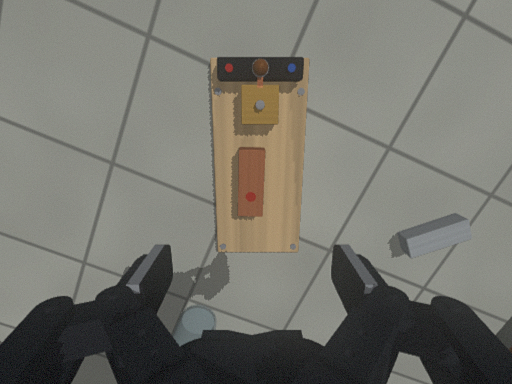

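The wrist view shows the bar at (251,183) with its dot at (251,197), the brass block at (260,104), and the beaker rim at (198,320), behind the board.

```bash
cat >> h.py <<'E'
def meas(s,f):
    R,t=wristpose(s,f); hsv=cv2.cvtColor(f["frame"],cv2.COLOR_RGB2HSV); H,S,V=[hsv[...,i].astype(int) for i in range(3)]
    P=cloud(f,R,t); Z=P[...,2]; out={}
    def big(m):
        b=max(blobs(m,5),key=lambda x:x[1]); v,u=np.nonzero(b[0]); return np.c_[u,v],b[2]
    def fit(k,m,h):
        uv,c=big(m); out[k]=rect(ray(f,uv,h,R,t))
    fit("bar",(Z>31)&(Z<41)&((H<14)|(H>172))&(S>100)&(V<230),37)
    fit("brass",(Z>32)&(Z<41)&(H>15)&(H<30)&(S>120),37)
    hull=((Z>6)&(Z<18))&(H<30)&(S>50); fit("board",hull,12)
    m=(V>90)&(S>190)&((H<5)|(H>174))&(Z>31)&(Z<41)
    out["dots"]=[ (ray(f,c,37,R,t)[0].round(1),a) for b,a,c in blobs(m,8)]
    return out
E
python3 - <<'E'
from h import *
d=dict(np.load("pics/w1.npz")); s={k[2:]:v for k,v in d.items() if k.startswith("s_")}
for k,v in meas(s,d).items(): print(k,v)
f=dict(np.load("pics/scene.npz")); P=cloud(f)
Q=P[170:220,192:230].reshape(-1,3); Q=Q[(Q[:,2]>20)&(Q[:,2]<100)]; print("beaker",rect(Q),Q[:,2].max())
E
```

```text
bar [array([547.1,  95.3]), array([29.7, 80.4]), np.float64(22.5)]
brass [array([521. , 179.1]), array([39.5, 38.4]), np.float64(23.4)]
board [array([548.8, 114.4]), array([109.5, 238.6]), np.float64(23.3)]
dots []
beaker [array([ 563.3, -140.6]), array([65.5, 67.5]), np.float64(56.2)] 92.11911253909024
```

carry_out --motion '[[[-0.16,-0.03,1,0,0,0,1],[0,0,1,0,0,0,1],[0,0,1,0,0,0,0.2],[0,0,1,0,0,0,0.2],[0,0,0.8,0,0,0,0.2],[0,0,0.43,0,0,0,0.2],[0,0,0,0,0,0,0.2],[0,0,0,0,0,0,-1],[0,0,0,0,0,0,-1],[0,0,0,0,0,0,-1]]]'

```text
clock: 4.65
ee_pos: [547.6, 95.1, 19.0]
tool_rot: [0.0, 0.549, 0.836, 0.001]
force: [0.0, -0.2, 0.6]
gripper_width: 0.1
finger_force: 0.0
```

carry_out --motion '[[[0,0,0,0,0,0,-1],[0,0,0,0,0,0,-1],[0,0,0,0,0,0,-1]]]'

```text
clock: 5.03
ee_pos: [547.2, 94.8, 18.4]
tool_rot: [-0.0, 0.549, 0.836, -0.0]
force: [-0.1, 0.5, -0.5]
gripper_width: -0.1
finger_force: 0.0
```

The fingers shut completely (opening 0), so they missed the bar. I'll take pictures to see why.

Run:
```python
from h import *
s,f=grab("side"); s2,w=grab("wrist"); print(s["ee_pos"],s["gripper_width"],s["finger_force"],s["force"])
c=cv2.resize(f["frame"][190:350,170:350],None,fx=2.2,fy=2.2)
out=np.zeros((384,512+c.shape[1],3),np.uint8); out[:,:512]=w["frame"]; out[:c.shape[0],512:]=c
out=cv2.resize(out,(800,int(384*800/out.shape[1])))
cv2.imwrite("pics/chk1.png",out[:,:,::-1])
```

```text
[547.15813152  94.84757912  18.37838199] -0.10415932656695248 0.0 [-0.10199766  0.53398758 -0.45628766]
```

View pics/chk1.png

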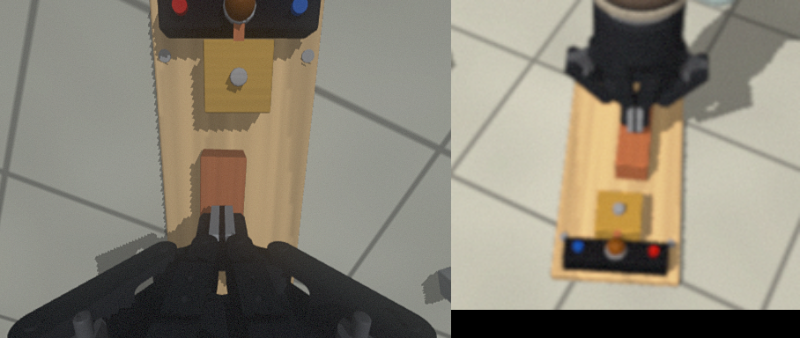

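Run:
```python
from h import *
s,w=grab("wrist"); R,t=wristpose(s,w); P=cloud(w,R,t)
for k,v in meas(s,w).items(): print(k,v)
x=np.array([-.397,.918]); y=np.array([.918,.397]); B=s["ee_pos"]
for r_ in range(160,384,10): # along the centre column
    q=P[r_,252]; print(r_,w["frame"][r_,252],(q[:2]-B[:2])@np.c_[x,y],q[2].round(1))
for n in("side","scene"):
    s,f=grab(n);P=cloud(f); hsv=cv2.cvtColor(f["frame"],cv2.COLOR_RGB2HSV).astype(int);H,S=hsv[...,0],hsv[...,1]
    m=(P[...,2]>29)&(P[...,2]<45)&((H<12)|(H>172))&(S>120)&(abs(P[...,0]-547)<80)&(abs(P[...,1]-100)<80)
    for b,a,c in blobs(m,15): print(n,a,rect(P[b]))
    L=(P-B)[...,:2]@np.c_[x,y]
    g=(abs(L[...,1])<22)&(abs(L[...,0])<25)&(P[...,2]>5)&(P[...,2]<100)&(S<90)
    Q=np.c_[L[g],P[g][:,2]]; i=np.argsort(Q[:,2])[:12]; print("lowest grey",Q[i].round().tolist())
```

```text
bar [array([539.6, 113.3]), array([29.6, 43.1]), np.float64(21.8)]
brass [array([521. , 178.9]), array([39.6, 39.1]), np.float64(23.4)]
board [array([537.8, 139.6]), array([109.1, 179.1]), np.float64(23.3)]
dots []
160 [158 134 100] [46.01562865  0.26936121] 13.2
170 [114  79  59] [39.9322364   0.26436165] 15.3
180 [145  98  73] [38.96257853  0.2137346 ] 37.6
190 [140  90  65] [33.16485263  0.21286419] 37.8
200 [145  95  69] [26.78821541  0.21513141] 36.6
210 [138  89  63] [21.29504917  0.21063732] 38.5
220 [139  93  66] [14.83817268  0.21141613] 37.9
230 [143  95  67] [8.36991891 0.21129706] 37.8
240 [53 45 42] [11.31266374  0.16837296] 56.8
250 [54 44 44] [11.81415656  0.14189052] 68.5
260 [50 46 41] [11.14886969  0.12338546] 76.7
270 [48 40 38] [10.13587736  0.1083391 ] 83.3
280 [37 36 32] [4.46741119 0.11004824] 82.4
290 [39 36 33] [-1.1756759   0.11100847] 81.8
300 [27 29 34] [-5.63521363  0.10807732] 83.0
310 [105  89  67] [-70.00928693   0.26320534] 12.9
320 [101  87  66] [-79.94302368   0.26403551] 12.2
330 [158 137 103] [-89.02077803   0.26210389] 12.9
340 [27 22 27] [11.409
[... 174 characters left out ...]
131.2
380 [30 27 34] [ 1.20773209e+01 -1.04661556e-02] 135.7
side 324 [array([538.1, 111.2]), array([28.3, 45. ]), np.float64(22.2)]
lowest grey [[3.0, -5.0, 37.0], [9.0, -1.0, 48.0], [10.0, 2.0, 49.0], [10.0, 4.0, 50.0], [5.0, -10.0, 50.0], [10.0, -7.0, 50.0], [11.0, -3.0, 51.0], [10.0, -5.0, 51.0], [11.0, 0.0, 51.0], [11.0, -8.0, 53.0], [10.0, -1.0, 53.0], [10.0, -3.0, 53.0]]
scene 208 [array([550. ,  93.6]), array([29.3, 79.8]), np.float64(22.7)]
lowest grey [[-17.0, 21.0, 11.0], [18.0, 21.0, 12.0], [-1.0, 21.0, 12.0], [2.0, 2.0, 37.0], [1.0, -11.0, 37.0], [0.0, -4.0, 38.0], [-4.0, 8.0, 46.0], [-9.0, 5.0, 46.0], [-9.0, -1.0, 47.0], [-7.0, 7.0, 47.0], [-3.0, 7.0, 47.0], [-8.0, -5.0, 48.0]]
```

The wrist camera's depth puts the board at z = 13, so the arm pose is right. But the shut fingertips sit at z ≈ 46 while the reported TCP is at 18. The real fingers therefore end about 28 mm short of the stated TCP, and they closed above the bar. I'll open, go lower by that amount in small steps while watching the force, and check from the pictures.

carry_out --motion '[[[0,0,0,0,0,0,0.2],[0,0,0,0,0,0,0.2],[0,0,0,0,0,0,0.2],[0,0,0,0,0,0,0.2],[0,0,0.2,0,0,0,0.2],[0,0,0.2,0,0,0,0.2],[0,0,0.2,0,0,0,0.2],[0,0,0,0,0,0,0.2]]]'

```text
clock: 6.28
ee_pos: [546.7, 94.8, -0.3]
tool_rot: [-0.0, 0.549, 0.836, -0.0]
force: [0.9, 0.7, -0.2]
gripper_width: 50.9
finger_force: 0.0
```

```bash
cat >> h.py <<'E'
def tips(y0=5,y1=45):
    "lowest grey finger points (tool x, tool y, world z) in side and scene"
    for n in("side","scene"):
        s,f=grab(n);P=cloud(f); S=cv2.cvtColor(f["frame"],cv2.COLOR_RGB2HSV)[...,1]
        T=wristpose(s,{"T_tool_cam":np.eye(4)})[0]
        L=(P-s["ee_pos"])@T.T
        g=(abs(L[...,1])>y0)&(abs(L[...,1])<y1)&(abs(L[...,0])<16)&(P[...,2]>16)&(P[...,2]<100)&(S<80)
        for sg in(-1,1):
            k=g&(np.sign(L[...,1])==sg); Q=np.c_[L[k][:,:2],P[k][:,2]]
            if len(Q): print(n,sg,len(Q),Q[np.argsort(Q[:,2])[:5]].round().tolist())
E
python3 - <<'E'
from h import *
tips(); s=r.read_state(); print(s["gripper_width"],s["ee_pos"],s["force"])
E
```

```text
side -1 196 [[10.0, -28.0, 34.0], [10.0, -30.0, 35.0], [10.0, -32.0, 35.0], [6.0, -35.0, 35.0], [9.0, -28.0, 36.0]]
side 1 201 [[6.0, 31.0, 36.0], [11.0, 29.0, 36.0], [11.0, 27.0, 36.0], [12.0, 26.0, 38.0], [6.0, 33.0, 39.0]]
scene -1 166 [[-8.0, -29.0, 31.0], [12.0, -25.0, 32.0], [-1.0, -25.0, 33.0], [-7.0, -24.0, 33.0], [9.0, -26.0, 33.0]]
scene 1 194 [[-6.0, 33.0, 30.0], [-4.0, 32.0, 31.0], [-8.0, 28.0, 32.0], [-3.0, 34.0, 32.0], [-7.0, 27.0, 34.0]]
50.69599355573622 [5.47117614e+02 9.48443750e+01 2.37979244e-01] [ 0.11351167 -0.21041146  0.64768885]
```

carry_out --motion '[[[0,0,0.2,0,0,0,0.2],[0,0,0.2,0,0,0,0.2],[0,0,0,0,0,0,0.2],[0,0,0,0,0,0,-1],[0,0,0,0,0,0,-1],[0,0,0,0,0,0,-1],[0,0,0,0,0,0,-1]]]'

```text
clock: 7.25
ee_pos: [547.3, 94.8, -11.3]
tool_rot: [0.0, 0.549, 0.836, 0.0]
force: [-1.1, -0.1, 4.8]
gripper_width: 28.9
finger_force: 60.2
```

carry_out --motion '[[[0.1,0.1,0,0,0,0,-1],[0.1,0.11,0,0,0,0,-1],[0.2,0.1,0,0,0,0,-1],[0.2,0,0,0,0,0,-1],[0.15,0,0,0,0,0,-1],[0.08,0,0,0,0,0,-1],[0.04,0,0,0,0,0,-1],[0.03,0,0,0,0,0,-1],[0,0,0,0,0,0,-1]]]'

```text
clock: 8.38
ee_pos: [545.9, 122.5, -11.3]
tool_rot: [0.001, 0.55, 0.835, 0.0]
force: [1.7, -5.6, 2.6]
gripper_width: 29.2
finger_force: 60.0
```

Run:
```python
from h import *
s,w=grab("wrist"); o=meas(s,w); print(s["ee_pos"],s["force"],o["brass"],o["bar"])
```

```text
[545.94482997 122.5401671  -11.32744295] [ 1.70962468 -5.57664121  2.55893259] [array([521. , 178.8]), array([39.6, 39.8]), np.float64(23.3)] [array([545.3, 123.3]), array([30.1, 81.7]), np.float64(22.4)]
```

carry_out --motion '[[[0.03,0,0,0,0,0,-1],[0.03,0,0,0,0,0,-1],[0,0,0,0,0,0,-1]]]'

```text
clock: 8.8
ee_pos: [545.5, 123.7, -11.3]
tool_rot: [0.001, 0.55, 0.835, 0.0]
force: [2.5, -5.5, 3.2]
gripper_width: 29.0
finger_force: 59.8
```

carry_out --motion '[[[0.04,0,0,0,0,0,-1],[0.04,0,0,0,0,0,-1],[0,0,0,0,0,0,-1]]]'

```text
clock: 9.18
ee_pos: [545.4, 123.7, -11.3]
tool_rot: [0.002, 0.55, 0.835, -0.0]
force: [6.0, -12.3, 2.2]
gripper_width: 29.1
finger_force: 59.4
```

The force has risen and the tool has stopped, so the bar is against the block. I'll release, rise and check.

carry_out --motion '[[[0,0,0,0,0,0,0.3],[0,0,0,0,0,0,0.3],[0,0,0,0,0,0,0.3],[0,0,-0.5,0,0,0,0.3],[0,0,-1,0,0,0,0.3],[0,0,-1,0,0,0,0.3],[0,0,-1,0,0,0,0.3],[0,0,-1,0,0,0,0.3],[0,0,-1,0,0,0,0.3],[0,0,0,0,0,0,0.3]]]'

```text
clock: 10.42
ee_pos: [544.9, 127.7, 156.7]
tool_rot: [0.001, 0.549, 0.836, 0.002]
force: [-0.1, 0.4, -1.3]
gripper_width: 55.3
finger_force: 0.0
```

Run:
```python
from h import *
s,w=grab("wrist"); o=meas(s,w); print(s["ee_pos"],s["force"],o); save(w,"pics/w2.png")
R,t=wristpose(s,w); hsv=cv2.cvtColor(w["frame"],cv2.COLOR_RGB2HSV).astype(int); I=w["frame"].astype(int)
m=(I[...,0]>100)&(I[...,1]<0.35*I[...,0])&(I[...,2]<0.35*I[...,0])
for b,a,c in blobs(m,8): print(a,c,ray(w,c,37,R,t))
```

```text
[544.87695796 127.68602801 156.6711004 ] [-0.07019637  0.37202312 -1.2505936 ] {'bar': [array([545.2, 124.3]), array([29.9, 79.2]), np.float64(23.2)], 'brass': [array([520.9, 178.9]), array([39.4, 38.1]), np.float64(23.4)], 'board': [array([548.7, 114.7]), array([109.4, 238.9]), np.float64(23.2)], 'dots': []}
```

View pics/w2.png

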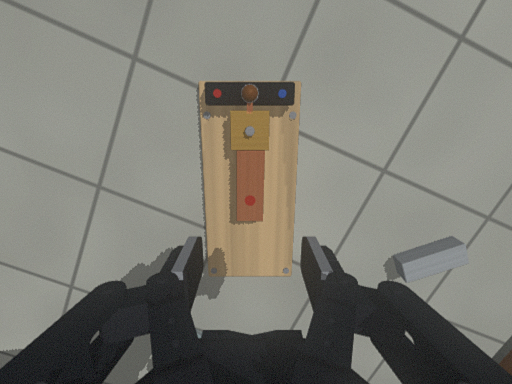

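The bar is now flush and in line with the brass block, its dot at (250,200). Next I move over the stand.

carry_out --motion '[[[-0.5,-0.3,-0.5,0,0,0,0.3],[-1,-0.45,-0.5,0,0,0,0.3],[-1,-0.5,0,0,0,0,0.3],[-1,-0.5,0,0,0,0,0.3],[-1,-0.5,0,0,0,0,0.3],[-1,-0.5,0,0,0,0,0.3],[-1,-0.5,0,0,0,0,0.3],[-1,-0.5,0,0,0,0,0.3],[-1,-0.5,0,0,0,0,0.3],[-1,-0.5,0,0,0,0,0.3]]]'

```text
clock: 11.72
ee_pos: [524.1, -193.2, 183.5]
tool_rot: [-0.0, 0.55, 0.835, -0.0]
force: [0.6, 0.9, -0.8]
gripper_width: 55.7
finger_force: 0.0
```

carry_out --motion '[[[-1,-0.5,0,0,0,0,0.3],[-1,-0.5,0,0,0,0,0.3],[-1,-0.5,0,0,0,0,0.3],[-1,-0.3,0,0,0,0,0.3],[0,0,0,0,0,0,0.3],[0,0,0,0,0,0,0.3]]]'

```text
clock: 12.48
ee_pos: [522.6, -322.4, 183.2]
tool_rot: [-0.001, 0.55, 0.835, 0.0]
force: [0.6, 0.6, 0.2]
gripper_width: 55.6
finger_force: 0.0
```

Run:
```python
from h import *
s,w=grab("wrist"); save(w,"pics/w3.png"); print(s["ee_pos"],s["tool_rot"],s["clock"])
R,t=wristpose(s,w); P=cloud(w,R,t); hsv=cv2.cvtColor(w["frame"],cv2.COLOR_RGB2HSV).astype(int);H,S,V=[hsv[...,i] for i in range(3)]
m=(H>18)&(H<35)&(S>130)&(V>60)
for b,a,c in blobs(m,30):
    Q=P[b]; Q=Q[np.isfinite(Q).all(1)]; print("yel",a,c,np.median(Q,0).round(1),Q[:,2].max())
    T=Q[abs(Q[:,2]-122)<5]; print("ytop",rect(T) if len(T)>5 else len(T))
m=(abs(P[...,2]-127)<5)&(V<70)
for b,a,c in blobs(m,30): 
    v,u=np.nonzero(b); print("cap",a,c,rect(ray(w,np.c_[u,v],127,R,t)))
m=(abs(P[...,2]-60)<4)&(H<22)&(S>70)
for b,a,c in blobs(m,100):
    v,u=np.nonzero(b); print("stand",a,c,rect(ray(w,np.c_[u,v],60,R,t)))
```

```text
[ 522.62548697 -322.35371635  183.16391673] [-6.63001982e-04  5.49678677e-01  8.35375908e-01  6.33612832e-05] 12.475
yel 487 [259.26899384 190.03696099] [ 524.7 -312.7  114.1] 124.69275571287841
ytop [array([ 529.2, -319.2]), array([19.4, 19.2]), np.float64(66.2)]
cap 203 [259.77832512 202.21182266] [array([ 529. , -319.8]), array([13.1, 13.8]), np.float64(23.3)]
stand 3529 [257.93822613 178.85123264] [array([ 529.4, -319.8]), array([75.2, 75. ]), np.float64(74.5)]
```

View pics/w3.png

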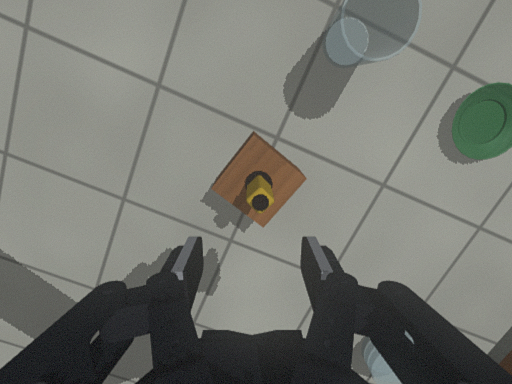

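The probe's cap is at (260,202), standing in the middle of the stand; the beaker (375,30) and dish (483,120) are well clear. I'll zoom in for the direction of the grip faces.

Run:
```python
from h import *
s,w=grab("wrist")
c=cv2.resize(w["frame"][165:220,225:295],None,fx=8,fy=8,interpolation=cv2.INTER_CUBIC); cv2.imwrite("pics/z3.png",c[:,:,::-1])
R,t=wristpose(s,w); P=cloud(w,R,t); hsv=cv2.cvtColor(w["frame"],cv2.COLOR_RGB2HSV).astype(int);H,S,V=[hsv[...,i] for i in range(3)]
# side face normals of the grip: vertical-wall points in slices
m=(H>18)&(H<35)&(S>130)&(V>60)&(P[...,2]>70)&(P[...,2]<118)
Q=P[m]-[529.1,-319.5,0]; x=np.array([-.396,.918]);y=np.array([.918,.396])
for lo in range(70,118,8):
    k=Q[(Q[:,2]>=lo)&(Q[:,2]<lo+8)]; o=np.argsort(k[:,:2]@y); print(lo,np.c_[k[o][:,:2]@x,k[o][:,:2]@y].round(1)[::3].tolist())
```

```text
70 [[4.2, -9.1], [8.2, -4.9], [11.7, -0.8], [11.6, 2.3], [8.2, 5.5], [5.0, 8.7], [1.9, 11.9]]
78 [[0.7, -12.1], [3.2, -10.1], [4.5, -9.0], [6.3, -7.0], [7.1, -6.0], [8.9, -3.9], [11.1, -2.0], [11.7, -1.0], [12.2, 0.1], [11.3, 2.1], [10.5, 3.2], [8.7, 5.1], [7.4, 6.3], [5.2, 8.2], [4.2, 9.5], [2.5, 11.2]]
86 [[0.9, -12.0], [3.3, -10.0], [4.2, -9.0], [6.0, -7.0], [8.1, -5.0], [9.1, -4.0], [10.3, -3.0], [11.7, -1.1], [12.1, 0.9], [11.1, 2.9], [8.9, 4.9], [5.9, 7.9], [4.0, 9.7], [2.3, 11.1]]
94 [[1.4, -11.9], [2.3, -10.8], [4.4, -8.9], [5.2, -7.9], [7.2, -6.0], [8.1, -5.1], [9.1, -4.1], [10.3, -3.1], [11.6, -1.3], [11.7, -0.2], [12.3, 0.7], [11.7, 1.7], [10.2, 3.6], [8.3, 5.5], [7.1, 6.7], [5.3, 8.4], [2.3, 11.4]]
102 [[1.7, -11.7], [2.8, -10.8], [3.9, -9.8], [4.5, -8.8], [5.3, -7.9], [6.3, -7.0], [7.8, -5.1], [8.9, -4.2], [10.9, -2.3], [11.5, -1.4], [12.0, -0.4], [11.7, 1.4], [11.5, 2.4], [9.8, 4.1], [8.7, 5.3], [6.7, 7.0], [5.9, 8.1], [3.8, 9.9], [2.6, 11.1], [0.1, 12.7]]
110 [[2.1, -11.5], [2.8, -10.6], [4.8, -8.8], [5.6, -7.9], [5.9, -6.9], [8.0, -5.2], [8.7, -4.3], [9.9, -3.4], [10.7, -2.5], [11.6, -1.6], [11.8, -0.7], [12.3, 0.3], [11.5, 2.1], [10.7, 3.1], [9.3, 4.7], [8.2, 5.8], [6.5, 7.5], [4.8, 8.7], [3.4, 10.3], [2.1, 11.5]]
```

View pics/z3.png

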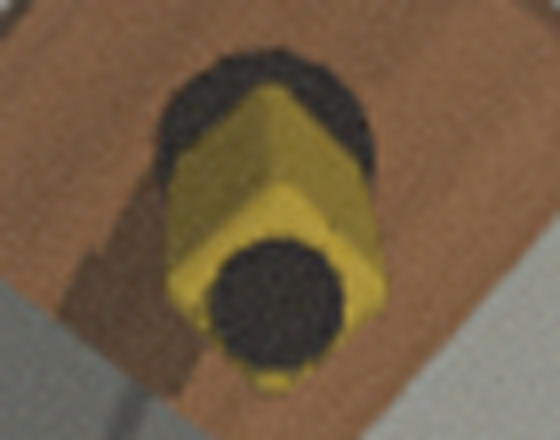

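```bash
python3 -c "
from h import *
s=r.read_state(); print(s['joints'],s['clock'])"
```

```text
[ 0.05214934  0.45371446  0.58645786  1.67974409 -0.27724036  1.09305623
  1.1294203 ] 12.575
```

carry_out --motion '[[[0,0.24,0,0,0,0,0.3],[0,0,0,0,0,-0.9,0.3],[0,0,0,0,0,-0.9,0.3],[0,0,0,0,0,-0.9,0.3],[0,0,0,0,0,-0.9,0.3],[0,0,0,0,0,-0.9,0.3],[0,0,0.9,0,0,0,0.3],[0,0,0.6,0,0,0,0.3],[0,0,0,0,0,0,0.3]]]'

```text
clock: 13.7
ee_pos: [529.5, -318.5, 136.8]
tool_rot: [-0.002, 0.187, 0.982, 0.0]
force: [0.4, -0.7, 0.4]
gripper_width: 55.5
finger_force: 0.0
```

Run:
```python
from h import *
s,w=grab("wrist"); print(s["ee_pos"],s["tool_rot"])
R,t=wristpose(s,w); P=cloud(w,R,t); hsv=cv2.cvtColor(w["frame"],cv2.COLOR_RGB2HSV).astype(int);H,S,V=[hsv[...,i] for i in range(3)]
T=wristpose(s,{"T_tool_cam":np.eye(4)})[0]; L=(P-s["ee_pos"])@T.T
m=(H>18)&(H<35)&(S>130)&(V>60)
Q=np.c_[L[m][:,:2],P[m][:,2]]
k=Q[abs(Q[:,2]-122)<3]; print("top",rect(k))
k=Q[(Q[:,2]>72)&(Q[:,2]<116)]; print("front face fit",np.polyfit(k[:,1],k[:,0],1),k[:,1].min(),k[:,1].max())
tips(10,50)
```

```text
[ 529.53973617 -318.51225948  136.84097886] [-1.50001623e-03  1.87473702e-01  9.82268389e-01  4.16396462e-04]
top [array([ 0.2, -1.1]), array([19.1, 19.7]), np.float64(0.3)]
front face fit [-0.03685125  8.99027876] -10.845776681338682 8.909141521222194
side -1 4 [[-1.0, -40.0, 59.0], [2.0, -39.0, 61.0], [-4.0, -38.0, 61.0], [11.0, -11.0, 89.0]]
side 1 4 [[2.0, 11.0, 64.0], [10.0, 10.0, 66.0], [-0.0, 12.0, 66.0], [6.0, 12.0, 67.0]]
scene -1 1 [[2.0, -37.0, 60.0]]
scene 1 12 [[-6.0, 13.0, 61.0], [-10.0, 12.0, 64.0], [-8.0, 14.0, 65.0], [-1.0, 15.0, 66.0], [-9.0, 12.0, 66.0]]
```

carry_out --motion '[[[0,-0.03,0.7,0,0,0,0.3],[0,0,0.7,0,0,0,0.3],[0,0,0.6,0,0,0,0.3],[0,0,0.35,0,0,0,0.3],[0,0,0,0,0,0,0.3],[0,0,0,0,0,0,-1],[0,0,0,0,0,0,-1],[0,0,0,0,0,0,-1],[0,0,0,0,0,0,-1]]]'

```text
clock: 14.98
ee_pos: [530.4, -320.8, 68.8]
tool_rot: [0.001, 0.188, 0.982, -0.0]
force: [-0.2, 1.3, 7.0]
gripper_width: 19.1
finger_force: 59.3
```

carry_out --motion '[[[0,0,-0.2,0,0,0,-1],[0,0,-0.5,0,0,0,-1],[0,0,-0.7,0,0,0,-1],[0,0,-0.8,0,0,0,-1],[0,0,-0.8,0,0,0,-1],[0,0,-0.6,0,0,0,-1],[0,0,-0.4,0,0,0,-1],[0,0,0,0,0,0,-1]]]'

```text
clock: 15.98
ee_pos: [530.1, -320.7, 188.6]
tool_rot: [0.001, 0.188, 0.982, -0.0]
force: [-1.2, 0.2, -0.7]
gripper_width: 18.8
finger_force: 58.6
```

carry_out --motion '[[[0.1,0.3,0,0,0,0,-1],[0.2,0.6,0,0,0,0,-1],[0.3,0.9,0,0,0,0,-1],[0.3,0.9,0,0,0,0,-1],[0.3,0.9,0,0,0,0,-1],[0.3,0.9,0,0,0,0,-1],[0.3,0.9,0,0,0,0,-1],[0.3,0.9,0,0,0,0,-1],[0.3,0.9,0,0,0,0,-1],[0.3,0.9,0,0,0,0,-1]]]'

```text
clock: 17.23
ee_pos: [543.4, -62.1, 187.4]
tool_rot: [-0.001, 0.187, 0.982, 0.0]
force: [0.7, 0.3, -1.5]
gripper_width: 19.2
finger_force: 58.6
```

carry_out --motion '[[[0.4,0.9,0,0,0,0,-1],[0.4,0.9,0,0,0,0,-1],[0.4,0.9,0,0,0,0,-1],[0.4,0.9,0,0,0,0,-1],[0.3,0.9,0,0,0,0,-1],[0.1,0.6,0,0,0,0,-1],[0,0.3,0,0,0,0,-1],[0,0,0,0,0,0,-1],[0,0,0,0,0,0,-1]]]'

```text
clock: 18.35
ee_pos: [548.1, 106.7, 187.8]
tool_rot: [-0.0, 0.189, 0.982, -0.0]
force: [-0.4, 0.1, -1.9]
gripper_width: 19.0
finger_force: 58.6
```

carry_out --motion '[[[-0.05,0.15,0.4,0,0,0,-1],[0,0,0.6,0,0,0,-1],[0,0,0.6,0,0,0,-1],[0,0,0.5,0,0,0,-1],[0,0,0.3,0,0,0,-1],[0,0,0,0,0,0,-1]]]'

```text
clock: 19.1
ee_pos: [550.8, 111.4, 115.2]
tool_rot: [-0.001, 0.188, 0.982, -0.0]
force: [-0.2, 0.4, -1.3]
gripper_width: 19.2
finger_force: 58.6
```

Run:
```python
from h import *
ims=[]
for n in("side","scene"):
    s,f=grab(n); P=cloud(f); np.savez(f"pics/p_{n}.npz",**f)
    hsv=cv2.cvtColor(f["frame"],cv2.COLOR_RGB2HSV).astype(int);H,S,V=[hsv[...,i] for i in range(3)]
    D=np.hypot(P[...,0]-551,P[...,1]-110)
    m=(H>18)&(H<35)&(S>130)&(V>50)&(D<30)&(P[...,2]>80)
    Q=P[m]; print(n,"yellow z",Q[:,2].min().round(),Q[:,2].max().round())
    for lo in range(40,125,8):
        k=P[(D<18)&(P[...,2]>lo)&(P[...,2]<lo+8)]
        if len(k): print(lo,len(k),np.median(k,0).round(1))
    u=(f["R"]@[551,110,60]+f["t"]); u=[int(f["fx"]*u[0]/u[2]+f["cx"]),int(f["fy"]*u[1]/u[2]+f["cy"])]; print(u)
    ims.append(cv2.resize(f["frame"][u[1]-40:u[1]+35,u[0]-40:u[0]+40],(400,375),interpolation=cv2.INTER_CUBIC))
cv2.imwrite("pics/p.png",np.hstack(ims)[:,:,::-1]); print(s["ee_pos"])
```

```text
side yellow z 111.0 174.0
40 10 [549.3 103.5  40.3]
56 4 [546.6 113.1  62.2]
64 8 [547.  113.9  68.7]
72 6 [546.  115.7  78.1]
80 22 [544.2 115.9  84.7]
88 21 [545.9 117.   92.5]
96 1 [543.6 117.5  98.1]
104 39 [542.7 120.7 110.8]
112 80 [542.6 119.2 113.6]
120 53 [542.4 118.4 124.5]
[257, 254]
scene yellow z 112.0 171.0
56 5 [553.  112.7  62. ]
64 8 [552.7 112.1  67.9]
72 6 [552.8 110.5  74.7]
80 17 [556.5 110.2  83.3]
88 16 [556.5 108.7  91.7]
96 11 [556.5 109.   99. ]
104 23 [561.6 105.6 110.4]
112 37 [558.3 107.3 113.8]
120 28 [560.7 109.2 123.6]
[301, 163]
[551.23977237 111.5518253  115.82956292]
```

View pics/p.png

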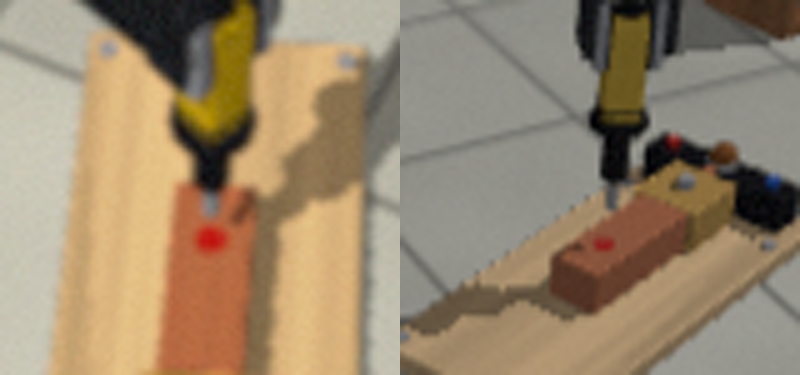

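The probe hangs upright, with its tip at z ≈ 57. I'll get the tip-to-dot offset by comparing the two within each view.

Run:
```python
from h import *
A=[];b=[]
for n in("side","scene"):
    f=dict(np.load(f"pics/p_{n}.npz")); P=cloud(f); I=f["frame"].astype(int)
    C=-f["R"].T@f["t"]; d=C[:2]-[551,110.5]; d/=np.linalg.norm(d); p=np.array([-d[1],d[0]])
    D=np.hypot(P[...,0]-551,P[...,1]-110)
    red=(I[...,0]>90)&(I[...,1]<.4*I[...,0])&(I[...,2]<.4*I[...,0])&(D<25)&(P[...,2]<45)
    v,u=np.nonzero(red); dot=ray(f,[u.mean(),v.mean()],37)[0]
    res=[]
    for lo,hi in((57,77),(78,100)):
        m=(D<18)&(P[...,2]>lo)&(P[...,2]<hi); v,u=np.nonzero(m)
        L=np.mean([(P[y,x][:2]@p) for y,x in zip(v,u)]); res.append(L)
    print(n,red.sum(),dot.round(1),"tip/barrel lateral - dot",np.round(np.array(res)-dot[:2]@p,2))
    A.append(p);b.append(res[0]*.5+res[1]*.5-dot[:2]@p)
print("tip-dot world",np.linalg.solve(A,b), r.read_state()["ee_pos"])
```

```text
side 26 [550.2 108.1  37. ] tip/barrel lateral - dot [0.47 1.18]
scene 7 [552.1 110.4  37. ] tip/barrel lateral - dot [1.86 1.68]
tip-dot world [-2.9166919   4.08095596] [551.51211058 111.6323489  116.24596209]
```

carry_out --motion '[[[-0.04,-0.055,0.2,0,0,0,-1],[0,0,0.15,0,0,0,-1],[0,0,0.1,0,0,0,-1],[0,0,0,0,0,0,-1],[0,0,0,0,0,0,-1]]]'

```text
clock: 19.82
ee_pos: [551.7, 109.7, 102.4]
tool_rot: [0.0, 0.188, 0.982, 0.0]
force: [0.4, -0.5, -1.9]
gripper_width: 18.9
finger_force: 58.6
```

Run:
```python
from h import *
ims=[]
for n in("side","scene","wrist"):
    s,f=grab(n)
    R,t=(f["R"],f["t"]) if n!="wrist" else wristpose(s,f)
    u=R@[551,110,45]+t; u=[int(f["fx"]*u[0]/u[2]+f["cx"]),int(f["fy"]*u[1]/u[2]+f["cy"])]; print(u)
    ims.append(cv2.resize(f["frame"][max(u[1]-25,0):u[1]+25,u[0]-17:u[0]+17],(260,382),interpolation=cv2.INTER_CUBIC))
cv2.imwrite("pics/p2.png",np.hstack(ims)[:,:,::-1]); print(s["ee_pos"],s["force"])
```

```text
[257, 259]
[301, 168]
[251, 200]
[551.79962737 109.70342288 102.5205051 ] [-1.13588668  0.01683594 -1.94196698]
```

View pics/p2.png

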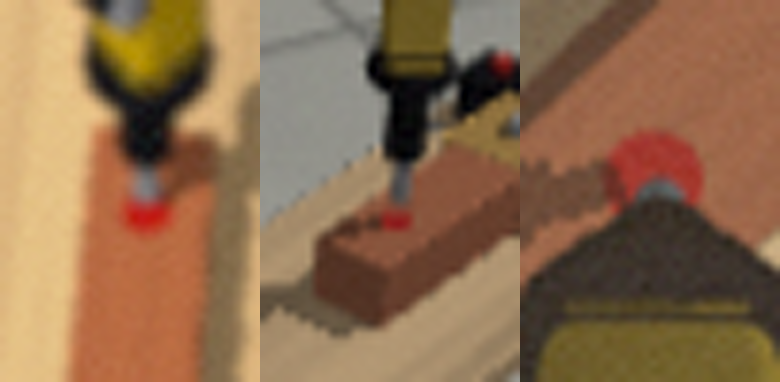

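In all three views the tip is centred over the dot, just above it. I'll press down slowly.

carry_out --motion '[[[0,0,0.1,0,0,0,-1],[0,0,0.1,0,0,0,-1],[0,0,0.07,0,0,0,-1],[0,0,0,0,0,0,-1],[0,0,0,0,0,0,-1]]]'

```text
clock: 20.6
ee_pos: [551.7, 109.6, 94.4]
tool_rot: [-0.0, 0.188, 0.982, 0.0]
force: [-0.8, 0.0, 0.1]
gripper_width: 19.2
finger_force: 58.7
```

carry_out --motion '[[[0,0,0.06,0,0,0,-1],[0,0,0,0,0,0,-1]]]'

```text
clock: 20.85
ee_pos: [551.7, 109.7, 92.5]
tool_rot: [0.0, 0.188, 0.982, 0.0]
force: [-1.0, -1.1, 0.6]
gripper_width: 18.9
finger_force: 58.8
```

carry_out --motion '[[[0,0,0.05,0,0,0,-1],[0,0,0,0,0,0,-1]]]'

```text
clock: 21.1
ee_pos: [551.7, 109.6, 90.9]
tool_rot: [0.0, 0.188, 0.982, 0.0]
force: [-0.3, -0.4, 1.6]
gripper_width: 19.0
finger_force: 58.8
```

carry_out --motion '[[[0,0,0.03,0,0,0,-1],[0,0,0,0,0,0,-1],[0,0,0,0,0,0,-1]]]'

```text
clock: 21.48
ee_pos: [551.7, 109.6, 90.1]
tool_rot: [0.0, 0.188, 0.982, 0.0]
force: [-0.3, -0.2, 0.8]
gripper_width: 19.1
finger_force: 58.8
```

Run:
```python
from h import *
F=[];ims=[]
for n in("side","scene","wrist")*3:
    s,f=grab(n); F.append(s["force"][2])
    if len(F)<=3:
        R,t=(f["R"],f["t"]) if n!="wrist" else wristpose(s,f)
        u=R@[551,110,45]+t; u=[int(f["fx"]*u[0]/u[2]+f["cx"]),int(f["fy"]*u[1]/u[2]+f["cy"])]
        ims.append(cv2.resize(f["frame"][u[1]-25:u[1]+25,u[0]-17:u[0]+17],(260,382),interpolation=cv2.INTER_CUBIC))
    if n=="wrist": o=meas(s,f); print(o["bar"],o["brass"])
print(np.round(F,1),np.mean(F),s["ee_pos"],s["clock"])
cv2.imwrite("pics/p3.png",np.hstack(ims)[:,:,::-1])
```

```text
[array([544.3, 123.5]), array([31.1, 79.7]), np.float64(22.1)] [array([520.7, 178.6]), array([40.3, 39.9]), np.float64(22.9)]
[array([544.5, 123.5]), array([30.9, 79.7]), np.float64(22.0)] [array([520.8, 178.7]), array([40.1, 39.9]), np.float64(23.9)]
[array([544.5, 123.7]), array([30.8, 79.8]), np.float64(22.4)] [array([520.8, 178.8]), array([40.2, 39.9]), np.float64(23.9)]
[0.8 1.2 0.6 0.6 0.2 1.4 1.6 1.1 1. ] 0.954166303289614 [551.66656177 109.66271404  90.10178944] 21.875
```

View pics/p3.png

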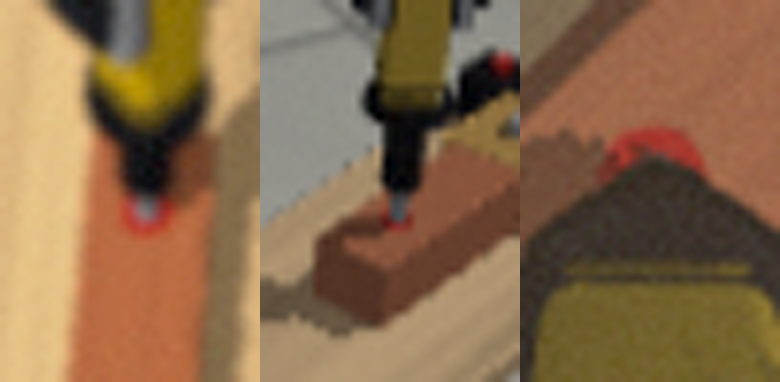

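The tip sits within the dot. The force is about 2.4 N, which means it is about half-way in, and the bar is still flush. Handing in.

```bash
python3 -c "
from rig import r
print(r.finish_job())"
```

```text
the job is handed in; nothing more can be done
None
```

I handed in the job with the copper bar flush and in line against the brass block and let go, and the probe held upright on the red dot, pressed about half-way in (about 2.4 N); the hand-in returned no verdict, and the only hitch was a first bar grasp that closed on air because the real fingers end about 28 mm short of the stated TCP.

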